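# Roll a conveyor roller onto the marking-out line

## Robot

A 6-joint arm with a two-finger parallel gripper is mounted at the origin on the work surface. World frame = base frame: x ahead of the robot, y to its left, z up, the work surface at z = 0. Lengths are in m, angles in rad, forces in N, time in s.
With the tool pointing down it reaches from about 0.35 to 0.975 m from the base axis. Payload 4.9 kg.
Tool frame: the origin (TCP) lies at the very end of the fingers, on their centre line; the grasp point (between the pads) lies behind it (manip.pinch_z is the y of the grasp point in the tool frame, in m); y points along the fingers, x is the direction in which the jaws open and shut, and the axes are right-handed (so a half turn about y gives the same grasp; the last joint's range is limited). The gripper opens to 85 mm and grips with 20 to 120 N. Pads are 22 mm wide; open, the fingers measure 114 mm over their backs; the gripper's body (76 mm by 85 mm) begins 54 mm behind the grasp point. The pads swing forward as they close: fully open they stand 13 mm farther back than shut.
Start: joints at [1.038, 0.053, 1.613, -0, 1.476, -0.119], TCP at [0.251, 0.572, 0.201] pointing down, gripper open.
Joint ranges: [-3.01, 3.01], [-1.01, 2.22], [0.06, 2.58], [-1.02, 4.17], [0.09, 2.62], [-3.14, 3.14]. Speed limits (rad/s): [2.57, 2.57, 3.14, 3.14, 3.14, 3.14].

## Interface

Orientations are given as a unit quaternion [w, x, y, z].
In Python, from plant import manip gives the robot as it stands.
- The arm moves only by the tool drive_tool, never from a script. Its argument "motion" is a list of rows, each a list of 3 entries, a list of its own where there are three numbers: the shift along the tool's x, y, z in units of 25 mm (1.0 is 25 mm), then the turn, a rotation vector about the tool's x, y, z in units of 5 degrees (1.0 is 5 degrees), then the closure, from -1 (fully open) to 1 (shut). A call has 1 to 12 rows; each row shifts and turns the commanded pose from where the row before left it, along the tool's axes as they then stand; what a row does not reach is not made up. A row lasts 1/10 s, in which the tool goes at most 50 mm and 8.59 degrees, less where a joint would pass 70% of its speed; a pose out of reach is approached as far as the arm can. A call is refused whole if a number of a shift passes 1 or a number of a turn 1, either way. A call with a gripper value outside its range is refused whole. The fingers move at their own pace and stop on an object; the grip force is fixed at half the most. Time passes only in rows, so rows that do not move let the fingers close. It gives the time, the measured TCP pose, the force and the opening at its end, in the units of the state.
- manip.state(): the state, without advancing time (a new reading comes with each control period).
- manip.grab_frame(name): name is "side" or "top" or "wrist"; returns a dict with "img" (420x560x3 uint8, blue, green, red), "range_z" (420x560 float32, m along the optical axis (not along the pixel's ray), 0 where there is no reading), "camera_matrix" (3x3 intrinsics, pixels), "k1" (the pictures are not rectified: a ray, as slopes to the right and down, at radius r is drawn at 1 + k1 r^2 times it, then the intrinsics apply), "world_from_camera" (4x4, takes a point from camera to world coordinates); the wrist camera has in their place "T_tool_cam" (4x4, takes a point from camera to tool coordinates, whose origin is the TCP and whose axes are the tool frame's). Camera axes: x right, y down, z forward; pixel columns grow to the right and rows downward; lengths in m; the calibration is good to about 2 mm. A picture is of the moment at which its call begins: read the wrist's pose just before it.
- manip.job_done(): hands the job in, once; it reports no verdict.
The state is a dict: "time": time; "joint_pos": joint angles; "joint_vel": joint speeds; "joint_efforts": joint torques, N m; "tool_pos": TCP position; "tool_rot": TCP orientation; "contact_force": force on the tool from outside, world axes, zero at the start; "ft_torque": the same for the moment, N m; "gripper_width": opening from 0.0 (shut) to 1.0 (fully open).
Only numpy, scipy, OpenCV 4.12 (cv2) and the standard library are available. Lean on these libraries where they do the work, as an engineer would, in place of code of your own. Each camera call takes 0.05 s, during which the arm holds its last target. There are 200 camera calls.

## Task

Set out the conveyor roller for marking: push with the fingertips against its upper side, a little above mid-height, and gently roll it over the rubber mat until it lies at rest along the white line, with the line running under the middle of its whole length. Roll it only: do not grip, drag, lift or shove it away, and leave the bearing, tin and tape where they are.

Things in the scene. Friction and masses are not known exactly. Their poses are not given: they have to be found in the camera images.
- mat: black rubber mat fixed to the bench, 260 mm (its x) by 460 mm (its y), 4 mm thick; origin at the centre of its underside, on the bench top. Its place and yaw vary. A straight white line, 6 mm wide and 240 mm long, is painted across its middle, along its x axis.
- line (a point): the middle of the white line, on the mat's upper face (4 mm above the bench); x runs along the line, y across it, z up. The roller must roll along y. The roller's plated steel is slippery (friction about 0.3 on fingers and mat): a level push anywhere from mid-height to 10 mm above it rolls it with under 2 N; pressed near its very top it can wedge.
- roller: smooth steel conveyor roller lying loose on the mat, 90 to 150 mm to either side of the line, within 3 degrees of parallel: 45 mm diameter, 140 mm long, a 12 mm shaft stub 12 mm long at each end, 0.3 to 0.54 kg. Origin at its centre, 26.5 mm above the bench (top at 49 mm). x is its axis; y and z turn as it rolls. It rolls square to its axis, keeping its direction, and stops within a few mm once slow pushing ends.
- roller_end_a (a point): centre of the roller's one end face, on its axis, 70 mm from its centre along its +x
- roller_end_b (a point): centre of the roller's other end face, on its axis, 70 mm from its centre along its -x
- bearing: steel ball-bearing ring lying flat on the mat, on the other side of the line from the roller: 62 mm outside, 30 mm bore, 16 mm high; origin at the centre of its underside. A bystander.
- tin: round grey tin standing on the bench just beyond the mat's far edge: 66 mm across, 100 mm high; origin at the centre of its underside. A bystander.
- tape: roll of grey tape lying flat on the bench just beyond the mat's far edge: 80 mm across, 40 mm high; origin at the centre of its underside. A bystander.
Things that resemble listed ones, but are neither listed nor needed, are in the scene too. Several things have the shape of the roller; the one meant has the colours described above.

How it is judged:
On the way, in this order (a step that is already met when the one before it is completed fails the run):
1. the roller turns about its axis by half a turn as it is pushed: it is rolled, not dragged (angle between roller's own z axis and vertical above 2.5 rad).
2. the roller lies at rest along the line (y of roller_end_a in the frame of line between -0.009 and 0.009 m and x of roller_end_a in the frame of line between -0.12 and 0.12 m and y of roller_end_b in the frame of line between -0.009 and 0.009 m and x of roller_end_b in the frame of line between -0.12 and 0.12 m and height (world z) of roller between 0.0235 and 0.0295 m and linear speed of roller below 0.01 m/s and angular speed of roller below 0.4 rad/s), for 0.2 s.
At the end, for the whole second after the job is handed in: The roller rests on the mat (not raised by more than 3 mm) with the centres of both its end faces within 9 mm of the line's middle, measured across the line, neither end face past the end of the line, and is still (all of step 2); the robot touches nothing.
It fails at once if the roller is lifted 10 mm or tipped (height (world z) of roller above 0.0365 m or angle between roller's own x axis and vertical below 1.3 rad).
It fails at once if the roller is shoved faster than 0.4 m/s (linear speed of roller above 0.4 m/s).
It fails at once if the roller is gripped or pressed by the fingers with over 25 N (contact force between the fingers and roller above 25 N).
It fails at once if a bystander is moved more than 15 mm (distance of any of bearing, tin, tape from where it was at the start of the episode above 0.015 m).
It also fails if it takes over 58 s, if anything falls off the work surface, if the arm or the gripper's body presses on something with over 40 N, if the wrist force passes 120 N, or if a joint passes its speed limit or range.

## Working session

There is one attempt and no reset: what is moved stays moved. The work goes in short steps, Python scripts to look and compute and a tool call to move; the robot and the scene stay as the last step left them, time stands still between calls to the robot, and variables do not carry over. Pictures are saved under pics/ and viewed, about 8 in all and at most 12, crops included, and the job is handed in when it is done.

Besides the shell and the picture viewer there is one more tool, called after "Emit:" in YAML: its name, and indented under it one key for each argument. drive_tool: Moves the arm, as the interface text tells. Its arguments: {"type":"object","properties":{"motion":{"type":"array","items":{"type":"array"}}},"required":["motion"]}

```bash
mkdir -p pics; cat > h.py <<'E'
import numpy as np, cv2
from plant import manip
def grab(name,fn=None):
    s=manip.state(); f=manip.grab_frame(name)
    if fn: cv2.imwrite('pics/'+fn,f['img'])
    return s,f
def cloud(f,T=None):
    K=f['camera_matrix']; T=f['world_from_camera'] if T is None else T
    h,w=f['range_z'].shape
    u,v=np.meshgrid(np.arange(w),np.arange(h))
    p=np.stack([u,v],-1).reshape(-1,1,2).astype(float)
    n=cv2.undistortPoints(p,K,np.array([f['k1'],0,0,0.])).reshape(h,w,2)
    z=f['range_z']; P=np.dstack([n[...,0]*z,n[...,1]*z,z])
    return P@T[:3,:3].T+T[:3,3]
E
python3 - <<'E'
from h import *
s,f=grab('top','top1.png'); np.save('top1.npy',cloud(f))
print(f['k1'],f['world_from_camera'].round(3)); print(s)
s,f=grab('side','side1.png')
print(manip.pinch_z)
E
```

```text
-0.08673601794985895 [[-0.028 -0.991  0.13   0.449]
 [-0.999  0.031  0.026  0.087]
 [-0.029 -0.129 -0.991  1.087]
 [ 0.     0.     0.     1.   ]]
{'time': 0.0, 'joint_pos': array([ 1.03796950e+00,  5.33360086e-02,  1.61429780e+00,  3.84968650e-05,
        1.47601110e+00, -1.18991883e-01]), 'joint_vel': array([ 0.00052425, -0.00073609,  0.00235255, -0.00024217,  0.00090048,
        0.00030543]), 'joint_efforts': array([ 6.75354386e-04, -3.93685591e+01, -3.70174205e+01, -5.75154695e-05,
        7.11604502e-03,  9.04039979e-06]), 'tool_pos': array([0.25095873, 0.57165024, 0.19927375]), 'tool_rot': array([-0.59174723,  0.59236653,  0.38595474, -0.38726741]), 'contact_force': array([ 0.08291452, -0.13248105, -0.1492653 ]), 'ft_torque': array([ 0.00638813, -0.01126089,  0.02911064]), 'gripper_width': 0.99595943107224}
-0.0187
```

View pics/top1.png

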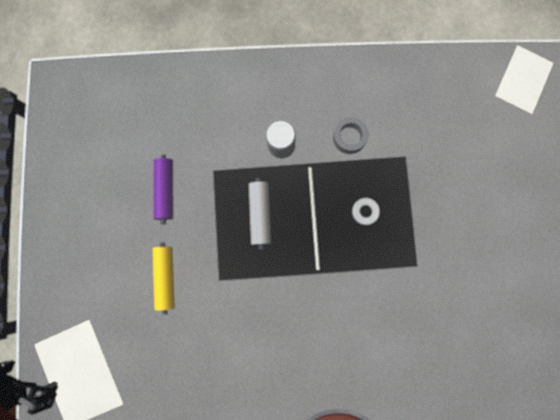

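Three things are roller-shaped: purple at (163,189), yellow at (163,279) and plain silver-grey at (260,214). Only the silver one is steel-coloured and on the black mat. The white line runs from (311,168) to (318,270), and the bearing is at (366,211). Next I'll confirm with one crop and measure.

```bash
python3 - <<'E'
from h import *
im=cv2.imread('pics/top1.png'); P=np.load('top1.npy')
cv2.imwrite('pics/crop1.png',cv2.resize(im[150:290,200:425],None,fx=3.5,fy=3.5,interpolation=2))
g=im.min(2)
def fit(m,name):
    q=P[m]; q=q[q[:,2]>-.05]; c=np.median(q,0)
    r=cv2.minAreaRect(q[:,:2].astype(np.float32))
    d,=[np.linalg.svd(q[:,:2]-q[:,:2].mean(0))[2][0]] if 0 else [np.linalg.eigh(np.cov(q[:,:2].T))[1][:,1]]
    print(name,len(q),'mean',q.mean(0).round(4),'med z',c[2].round(4),'maxz',np.percentile(q[:,2],95).round(4),'rect',np.round(r[0],4),np.round(r[1],4),'ang',np.degrees(np.arctan2(d[1],d[0])).round(2))
def box(a,b,c,d):
    m=np.zeros(g.shape,bool); m[b:d,a:c]=1; return m
fit(box(300,160,330,278)&(g>110),'line')
fit(box(242,170,280,255)&(P[...,2]>.03),'roller')
fit(box(345,190,390,232)&(g>90),'bearing')
fit(box(255,110,305,160)&(P[...,2]>.08),'tin')
fit(box(325,110,378,158)&(P[...,2]>.025),'tape')
E
```

```text
line 629 mean [0.543  0.0375 0.0064] med z 0.0031 maxz 0.0075 rect [0.5503 0.042 ] [0.0821 0.2767] ang -179.33
roller 1243 mean [0.5588 0.1611 0.0559] med z 0.0458 maxz 0.0507 rect [0.5369 0.1551] [0.2086 0.0782] ang -175.83
bearing 531 mean [ 0.56   -0.082   0.0194] med z 0.0193 maxz 0.0229 rect [ 0.5262 -0.0069] [0.0635 0.2358] ang 122.23
tin 703 mean [0.7196 0.108  0.1081] med z 0.0997 maxz 0.1029 rect [0.6027 0.113 ] [0.0622 0.3064] ang -175.53
tape 629 mean [ 0.7324 -0.0514  0.0586] med z 0.0395 maxz 0.0434 rect [ 0.6067 -0.006 ] [0.079  0.3612] ang 153.78
```

View pics/crop1.png

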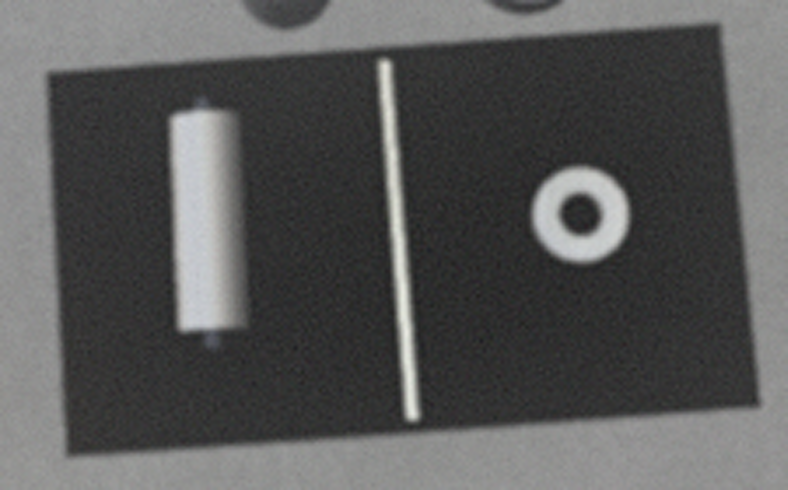

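The crop confirms it: a silver roller with dark shaft stubs on the mat, nearly parallel to the line, and the bearing well beyond the line. I'll refine by intersecting rays with known planes and work out the tool moves.

```bash
cat >> h.py <<'E'
from scipy.spatial.transform import Rotation as R
def toplane(f,uv,z,T=None):
    T=f['world_from_camera'] if T is None else T
    n=cv2.undistortPoints(np.asarray(uv,float).reshape(-1,1,2),f['camera_matrix'],np.array([f['k1'],0,0,0.])).reshape(-1,2)
    d=np.c_[n,np.ones(len(n))]@T[:3,:3].T; o=T[:3,3]
    return o+d*((z-o[2])/d[:,2])[:,None]
def rot(s): return R.from_quat(np.roll(s['tool_rot'],-1))
def seg(f,m,z,name):
    "axis of a blob: centre, half length, heading of +x"
    m=m.astype(np.uint8); n,l,st,_=cv2.connectedComponentsWithStats(m); k=1+st[1:,4].argmax()
    v,u=np.nonzero(l==k); q=toplane(f,np.c_[u,v],z)[:,:2]
    r=cv2.minAreaRect(q.astype(np.float32)); w=np.linalg.eigh(np.cov(q.T))[1][:,1]; w*=np.sign(w[0])
    print(name,len(q),'c',np.round(r[0],4),'mean',q.mean(0).round(4),'size',np.round(r[1],4),'deg',np.degrees(np.arctan2(w[1],w[0])).round(2))
    return np.array(r[0]),w
def relate(f,lbox=(300,160,330,278),rbox=(236,165,300,262)):
    g=f['img'].min(2)
    def b(x): m=np.zeros(g.shape,bool); m[x[1]:x[3],x[0]:x[2]]=1; return m
    L=seg(f,b(lbox)&(g>120),.004,'line'); Q=seg(f,b(rbox)&(g>100),.0265,'roller')
    n=np.array([-L[1][1],L[1][0]]); d=Q[0]-L[0]
    print('roller in line: x',(d@L[1]).round(4),'y',(d@n).round(4),'end a/b y',((d+.07*Q[1])@n).round(4),((d-.07*Q[1])@n).round(4))
    return L,Q
E
python3 - <<'E'
from h import *
s,f=grab('top'); L,Q=relate(f)
print(rot(s).as_matrix().round(3))
for k in ('bearing',): pass
E
```

```text
line 391 c [0.5501 0.0383] mean [0.5463 0.0379] size [0.2401 0.0093] deg 2.39
roller 1125 c [0.5637 0.1652] mean [0.5632 0.1657] size [0.1462 0.0421] deg 1.06
roller in line: x 0.019 y 0.1263 end a/b y 0.1247 0.1279
[[ 0.402 -0.001 -0.916]
 [ 0.916 -0.002  0.402]
 [-0.002 -1.     0.   ]]
```

View pics/side1.png

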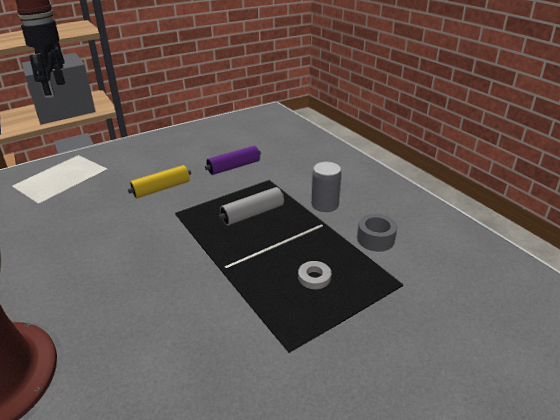

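Side view: the silver roller lies on the mat at (252,205), and the space on its +y side is free. The roller is at y ≈ +0.126 from the line and about 1.3° off parallel. I'll turn the jaws along the roller axis first.

Emit:
drive_tool:
  motion:
    - [[0, 0, 0], [0, 1, 0], -1]
    - [[0, 0, 0], [0, 1, 0], -1]
    - [[0, 0, 0], [0, 1, 0], -1]
    - [[0, 0, 0], [0, 1, 0], -1]
    - [[0, 0, 0], [0, 1, 0], -1]
    - [[0, 0, 0], [0, 1, 0], -1]
    - [[0, 0, 0], [0, 1, 0], -1]
    - [[0, 0, 0], [0, 1, 0], -1]
    - [[0, 0, 0], [0, 1, 0], -1]
    - [[0, 0, 0], [0, 1, 0], -1]
    - [[0, 0, 0], [0, 1, 0], -1]
    - [[0, 0, 0], [0, 1, 0], -1]

```text
time: 1.35
tool_pos: [0.2511, 0.572, 0.2]
tool_rot: [-0.706, 0.706, 0.037, -0.038]
contact_force: [-1.5, -0.5, 0.1]
gripper_width: 1.0
```

Emit:
drive_tool:
  motion:
    - [[0, 0, 0], [0, 1, 0], -1]
    - [[0, 0, 0], [0, 0, 0], -1]
    - [[0, 0, 0], [0, 0, 0], -1]

```text
time: 1.65
tool_pos: [0.2512, 0.5721, 0.2002]
tool_rot: [-0.707, 0.707, 0.009, -0.009]
contact_force: [-0.4, 0.7, -1.0]
gripper_width: 1.0
```

Emit:
drive_tool:
  motion:
    - [[0.5, 0, -0.5], [0, 0, 0], -1]
    - [[1, 0, -1], [0, 0, 0], -1]
    - [[1, 0, -1], [0, 0, 0], -1]
    - [[1, 0, -1], [0, 0, 0], -1]
    - [[1, 0, -1], [0, 0, 0], -1]
    - [[1, 0, -1], [0, 0, 0], -1]
    - [[1, 0, -1], [0, 0, 0], -1]
    - [[1, 0, -1], [0, 0, 0], -1]
    - [[1, 0, -1], [0, 0, 0], -1]
    - [[1, 0, -1], [0, 0, 0], -1]
    - [[1, 0, -1], [0, 0, 0], -1]
    - [[1, 0, -1], [0, 0, 0], -1]

```text
time: 2.85
tool_pos: [0.5463, 0.2891, 0.2006]
tool_rot: [-0.707, 0.707, 0.008, -0.008]
contact_force: [-0.6, 0.9, -0.8]
gripper_width: 0.998
```

Emit:
drive_tool:
  motion:
    - [[0.7, 0, -1], [0, 0, 0], -1]
    - [[0, 0, -1], [0, 0, 0], -1]
    - [[0, 0, -0.5], [0, 0, 0], -1]
    - [[0, 0, 0], [0, 0, 0], -1]
    - [[0, 0, 0], [0, 0, 0], -1]
    - [[0, 0, 0], [0, 0, 0], -1]

```text
time: 3.45
tool_pos: [0.5638, 0.2301, 0.2006]
tool_rot: [0.707, -0.707, -0.009, 0.008]
contact_force: [-0.7, 0.2, -1.2]
gripper_width: 1.0
```

```bash
python3 - <<'E'
from h import *
s,f=grab('wrist','wrist1.png'); print(s['tool_pos'],rot(s).as_matrix().round(3)); print(f['T_tool_cam'].round(3))
E
```

```text
[0.56377861 0.23010718 0.20062289] [[ 1.     0.    -0.024]
 [ 0.024  0.     1.   ]
 [ 0.    -1.     0.   ]]
[[ 1.     0.002 -0.001  0.   ]
 [ 0.001 -0.282  0.959 -0.173]
 [ 0.001 -0.959 -0.282  0.072]
 [ 0.     0.     0.     1.   ]]
```

View pics/wrist1.png

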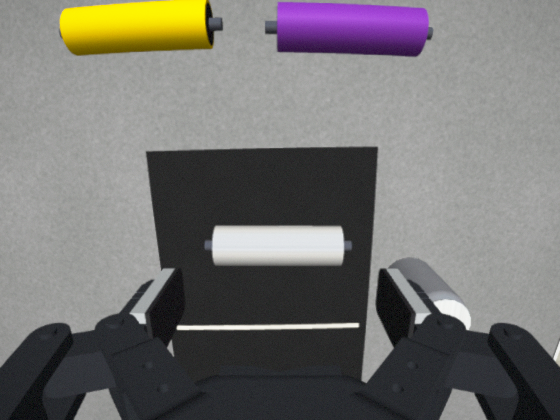

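Wrist view: the roller's body spans (212..344, 245), the line runs (178,327)–(358,325), and the fingertips are at (160,290) and (400,290). I'll measure the roller and line from this frame.

```bash
cat >> h.py <<'E'
def wristT(s,f):
    T=np.eye(4); T[:3,:3]=rot(s).as_matrix(); T[:3,3]=s['tool_pos']; return T@f['T_tool_cam']
E
python3 - <<'E'
from h import *
s,f=grab('wrist'); f['world_from_camera']=wristT(s,f)
relate(f,(172,310,370,340),(205,215,350,275))
P=cloud(f); m=np.zeros(P.shape[:2],bool); m[228:262,218:340]=1
q=P[m]; print('top z',np.percentile(q[:,2],[5,50,90]).round(4))
t=q[q[:,2]>np.percentile(q[:,2],80)]; print('crest',t.mean(0).round(4))
# fingertips in tool frame
Pt=cloud(f,f['T_tool_cam'])
for b in ((130,260,186,340),(374,260,430,340)):
    w=Pt[b[1]:b[3],b[0]:b[2]].reshape(-1,3); w=w[(w[:,1]>-.05)&(w[:,1]<.02)&(np.abs(w[:,0])<.07)]
    print(len(w),np.percentile(w,[2,50,98],axis=0).round(4).tolist() if len(w) else '')
E
```

```text
line 901 c [0.5516 0.0383] mean [0.5519 0.0385] size [0.2392 0.0077] deg 2.49
roller 5142 c [0.5625 0.163 ] mean [0.5627 0.1629] size [0.1526 0.0474] deg 1.47
roller in line: x 0.0163 y 0.1241 end a/b y 0.1229 0.1254
top z [0.0322 0.0462 0.0486]
crest [0.5636 0.1647 0.0534]
234 [[-0.0487, -0.0499, -0.0097], [-0.0426, -0.0475, 0.0024], [-0.0422, -0.0434, 0.0114]]
271 [[0.0423, -0.0499, -0.0101], [0.0428, -0.0475, 0.0034], [0.0491, -0.0435, 0.0117]]
```

```bash
python3 - <<'E'
from h import *
s,f=grab('wrist'); Pt=cloud(f,f['T_tool_cam'])
print(f['camera_matrix'].round(1).tolist())
for v in range(264,330,8): print(v,[tuple((Pt[v,u]*1000).round().astype(int)) for u in range(374,414,6)])
E
```

```text
[[330.9, 0.0, 279.9], [0.0, 330.9, 213.3], [0.0, 0.0, 1.0]]
264 [(np.int64(117), np.int64(202), np.int64(-104)), (np.int64(125), np.int64(202), np.int64(-104)), (np.int64(132), np.int64(202), np.int64(-104)), (np.int64(139), np.int64(197), np.int64(-102)), (np.int64(142), np.int64(188), np.int64(-98)), (np.int64(147), np.int64(182), np.int64(-95)), (np.int64(153), np.int64(179), np.int64(-93))]
272 [(np.int64(118), np.int64(201), np.int64(-114)), (np.int64(43), np.int64(-46), np.int64(9)), (np.int64(43), np.int64(-51), np.int64(11)), (np.int64(46), np.int64(-51), np.int64(11)), (np.int64(48), np.int64(-52), np.int64(12)), (np.int64(142), np.int64(167), np.int64(-98)), (np.int64(147), np.int64(162), np.int64(-96))]
280 [(np.int64(119), np.int64(201), np.int64(-126)), (np.int64(42), np.int64(-48), np.int64(6)), (np.int64(42), np.int64(-55), np.int64(10)), (np.int64(44), np.int64(-59), np.int64(12)), (np.int64(46), np.int64(-59), np.int64(12)), (np.int64(49), np.int64(-58), np.int64(11)), (np.int64(54), np.int64(-50), np.int64(7))]
288 [(np.int64(120), np.int64(202), np.int64(-137)), (n
[... 1173 characters left out ...]
t64(8)), (np.int64(43), np.int64(-80), np.int64(11))]
320 [(np.int64(125), np.int64(201), np.int64(-185)), (np.int64(133), np.int64(201), np.int64(-185)), (np.int64(43), np.int64(-59), np.int64(-6)), (np.int64(43), np.int64(-66), np.int64(-1)), (np.int64(43), np.int64(-72), np.int64(2)), (np.int64(43), np.int64(-76), np.int64(5)), (np.int64(43), np.int64(-80), np.int64(8))]
328 [(np.int64(126), np.int64(202), np.int64(-198)), (np.int64(134), np.int64(202), np.int64(-198)), (np.int64(43), np.int64(-60), np.int64(-9)), (np.int64(43), np.int64(-67), np.int64(-4)), (np.int64(43), np.int64(-72), np.int64(-1)), (np.int64(43), np.int64(-77), np.int64(3)), (np.int64(43), np.int64(-81), np.int64(6))]
```

The wrist depth puts the open fingertips about 40 mm behind the TCP, where I expected about 13 mm. I'll check this with the side camera before descending.

```bash
python3 - <<'E'
from h import *
s,f=grab('side'); P=cloud(f)
im=f['img']
m=(abs(P[...,0]-.564)<.09)&(abs(P[...,1]-.23)<.05)&(P[...,2]>.08)&(P[...,2]<.35)
v,u=np.nonzero(m); print(u.min(),u.max(),v.min(),v.max())
q=P[m]; h,e=np.histogram(q[:,2],np.arange(.12,.30,.01)); print(dict(zip(e.round(3).tolist(),h.tolist())))
for lo in (.14,.15,.16,.18,.19,.2,.21,.22,.23,.24):
    k=q[(q[:,2]>lo)&(q[:,2]<lo+.01)]
    if len(k): print(lo,len(k),k.min(0).round(3),k.max(0).round(3))
a,b,c,d=max(u.min()-25,0),u.max()+25,max(v.min()-25,0),v.max()+60
cv2.imwrite('pics/side2.png',cv2.resize(im[c:d,a:b],None,fx=3,fy=3,interpolation=2)); print(a,c)
E
```

```text
195 265 48 109
{0.12: 0, 0.13: 0, 0.14: 0, 0.15: 0, 0.16: 0, 0.17: 0, 0.18: 0, 0.19: 0, 0.2: 0, 0.21: 0, 0.22: 0, 0.23: 0, 0.24: 22, 0.25: 84, 0.26: 85, 0.27: 97, 0.28: 84}
0.24 22 [0.513 0.217 0.245] [0.615 0.24  0.25 ]
170 23
```

View pics/side2.png

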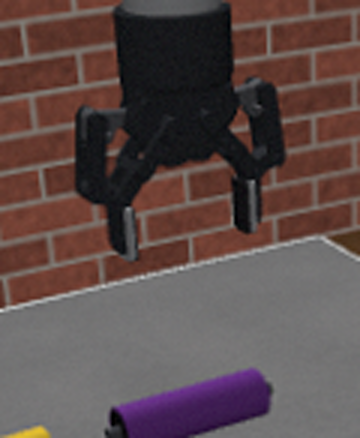

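Side crop: both open fingertips, at crop (130,255) and (245,228), hang clear at z ≈ 0.245. The cameras therefore agree that the tips are about 43 mm above the reported TCP. I'll descend behind the roller to TCP z ≈ 0.02, then probe lower slowly while watching the force.

Emit:
drive_tool:
  motion:
    - [[0, 0.8, 0], [0, 0, 0], -1]
    - [[0, 1, 0], [0, 0, 0], -1]
    - [[0, 1, 0], [0, 0, 0], -1]
    - [[0, 1, 0], [0, 0, 0], -1]
    - [[0, 1, 0], [0, 0, 0], -1]
    - [[0, 1, 0], [0, 0, 0], -1]
    - [[0, 0.8, 0], [0, 0, 0], -1]
    - [[0, 0.4, 0], [0, 0, 0], -1]
    - [[0, 0.2, 0], [0, 0, 0], -1]
    - [[0, 0, 0], [0, 0, 0], -1]
    - [[0, 0, 0], [0, 0, 0], -1]

```text
time: 4.75
tool_pos: [0.5651, 0.2296, 0.0218]
tool_rot: [0.707, -0.707, -0.009, 0.007]
contact_force: [0.4, -0.1, 0.1]
gripper_width: 0.999
```

```bash
python3 - <<'E'
from h import *
s,f=grab('side'); P=cloud(f); print(s['tool_pos'],s['contact_force'])
m=(abs(P[...,0]-.564)<.09)&(abs(P[...,1]-.23)<.035)&(P[...,2]>.01)&(P[...,2]<.2)
q=P[m]; h,e=np.histogram(q[:,2],np.arange(.01,.1,.005)); print(dict(zip(e.round(3).tolist(),h.tolist())))
cv2.imwrite('pics/side3.png',cv2.resize(f['img'][90:250,160:360],None,fx=4,fy=3.75,interpolation=2))
E
```

```text
[0.56505041 0.22955784 0.02180556] [ 0.38721391 -0.07249807  0.0513115 ]
{0.01: 0, 0.015: 0, 0.02: 0, 0.025: 0, 0.03: 0, 0.035: 0, 0.04: 0, 0.045: 0, 0.05: 0, 0.055: 0, 0.06: 0, 0.065: 8, 0.07: 22, 0.075: 32, 0.08: 35, 0.085: 34, 0.09: 32}
```

View pics/side3.png

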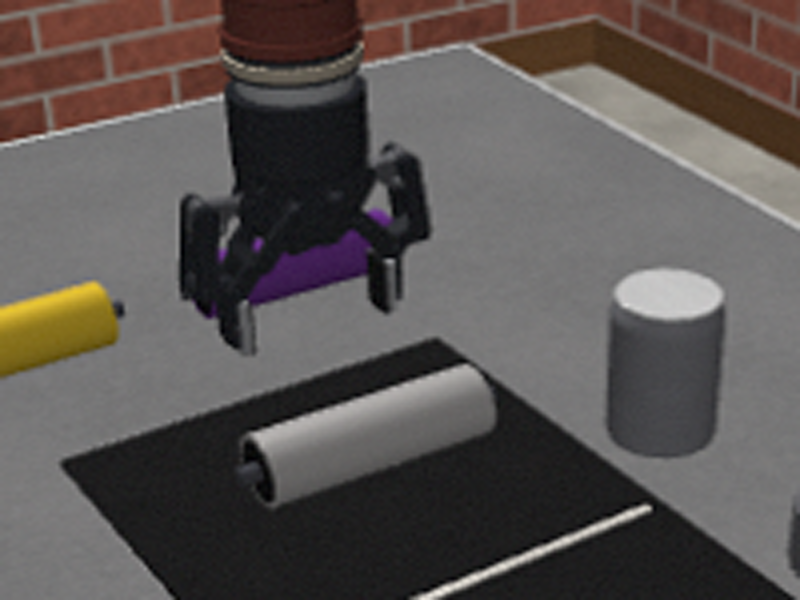

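Side crop: the fingertips at (245,350) and (385,310) float above and behind the roller, at z ≈ 0.066. The bystanders are untouched. The tips need to be about 35 mm lower, so I'll go down in small steps and check the force.

Emit:
drive_tool:
  motion:
    - [[0, 0.2, 0], [0, 0, 0], -1]
    - [[0, 0.2, 0], [0, 0, 0], -1]
    - [[0, 0.12, 0], [0, 0, 0], -1]
    - [[0, 0.04, 0], [0, 0, 0], -1]
    - [[0, 0.04, 0], [0, 0, 0], -1]
    - [[0, 0.04, 0], [0, 0, 0], -1]

```text
time: 5.4
tool_pos: [0.5642, 0.2292, 0.0045]
tool_rot: [0.707, -0.707, -0.008, 0.008]
contact_force: [1.5, -0.3, -0.3]
gripper_width: 1.001
```

Emit:
drive_tool:
  motion:
    - [[0, 0.04, 0], [0, 0, 0], -1]
    - [[0, 0.04, 0], [0, 0, 0], -1]
    - [[0, 0.04, 0], [0, 0, 0], -1]
    - [[0, 0, 0], [0, 0, 0], -1]

```text
time: 5.8
tool_pos: [0.564, 0.2292, 0.0013]
tool_rot: [-0.707, 0.707, 0.008, -0.008]
contact_force: [-0.1, 0.6, -0.1]
gripper_width: 0.996
```

```bash
python3 - <<'E'
from h import *
s,f=grab('side'); P=cloud(f); print(s['tool_pos'],s['contact_force'],rot(s).as_matrix().round(3).tolist())
m=(abs(P[...,0]-.564)<.09)&(abs(P[...,1]-.23)<.035)&(P[...,2]>.01)&(P[...,2]<.2)
q=P[m]; h,e=np.histogram(q[:,2],np.arange(.01,.1,.005)); print(dict(zip(e.round(3).tolist(),h.tolist())))
E
```

```text
[0.56398869 0.22917105 0.00133633] [-0.10246592  0.64710241 -0.14761145] [[1.0, -0.0, -0.023], [0.023, -0.0, 1.0], [-0.0, -1.0, -0.0]]
{0.01: 0, 0.015: 0, 0.02: 0, 0.025: 0, 0.03: 0, 0.035: 0, 0.04: 0, 0.045: 12, 0.05: 25, 0.055: 30, 0.06: 32, 0.065: 33, 0.07: 34, 0.075: 30, 0.08: 34, 0.085: 19, 0.09: 49}
```

Emit:
drive_tool:
  motion:
    - [[0, 0.05, 0], [0, 0, 0], -1]
    - [[0, 0.05, 0], [0, 0, 0], -1]
    - [[0, 0.05, 0], [0, 0, 0], -1]
    - [[0, 0.05, 0], [0, 0, 0], -1]
    - [[0, 0.05, 0], [0, 0, 0], -1]
    - [[0, 0.05, 0], [0, 0, 0], -1]
    - [[0, 0, 0], [0, 0, 0], -1]

```text
time: 6.55
tool_pos: [0.5639, 0.2291, -0.0063]
tool_rot: [-0.707, 0.707, 0.008, -0.008]
contact_force: [-0.4, 0.2, -0.2]
gripper_width: 0.999
```

Emit:
drive_tool:
  motion:
    - [[0, 0.05, 0], [0, 0, 0], -1]
    - [[0, 0.05, 0], [0, 0, 0], -1]
    - [[0, 0.05, 0], [0, 0, 0], -1]
    - [[0, 0.05, 0], [0, 0, 0], -1]
    - [[0, 0.03, 0], [0, 0, 0], -1]
    - [[0, 0, 0], [0, 0, 0], -1]

```text
time: 7.15
tool_pos: [0.564, 0.2292, -0.0119]
tool_rot: [-0.707, 0.707, 0.008, -0.008]
contact_force: [-0.1, -0.3, 0.2]
gripper_width: 1.002
```

```bash
python3 - <<'E'
from h import *
s,f=grab('wrist','wrist2.png'); print(s['tool_pos'],s['contact_force'])
f['world_from_camera']=wristT(s,f); P=cloud(f)
m=(P[...,2]>.005)&(P[...,2]<.09)&(abs(P[...,1]-.23)<.02)&(abs(P[...,0]-.564)<.065)
q=P[m]; print('finger',np.percentile(q,[0,1,50,99],axis=0).round(4).tolist())
m=(P[...,2]>.035)&(P[...,2]<.06)&(abs(P[...,1]-.16)<.04)&(abs(P[...,0]-.564)<.09)
q=P[m]; print('roller',np.percentile(q,[1,50,99],axis=0).round(4).tolist())
s,f=grab('side'); P=cloud(f)
m=(abs(P[...,0]-.564)<.09)&(abs(P[...,1]-.23)<.03)&(P[...,2]>.012)&(P[...,2]<.2)
q=P[m]; print('side finger z low',np.sort(q[:,2])[:12].round(4))
E
```

```text
[ 0.56400847  0.22918452 -0.01192115] [-0.12559931 -0.34468687  0.24095664]
finger [[0.499, 0.2114, 0.005], [0.4997, 0.2183, 0.0316], [0.5507, 0.2362, 0.0803], [0.6283, 0.2441, 0.0896]]
roller [[0.5223, 0.1805, 0.0351], [0.5302, 0.1827, 0.0358], [0.6081, 0.1849, 0.0377]]
side finger z low [0.0328 0.0333 0.0334 0.034  0.0348 0.0355 0.0355 0.0361 0.0371 0.0371
 0.0372 0.0374]
```

View pics/wrist2.png

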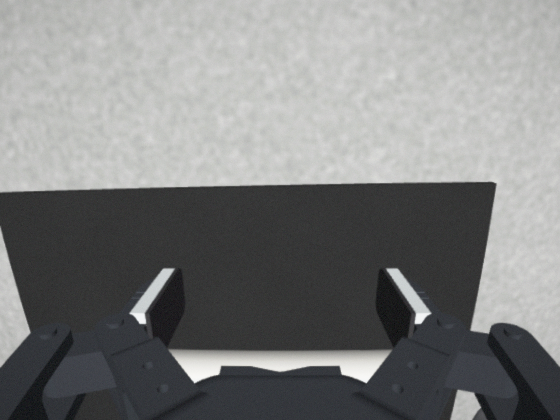

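Wrist view: the fingertips at (160,290) and (400,290) are clear of everything over the mat, and the roller is just ahead at the bottom edge (265,355). Both cameras give a tip height of about 32 mm, which is 5 mm above the roller's mid-height. I'll start the slow push.

Emit:
drive_tool:
  motion:
    - [[0, 0, -0.2], [0, 0, 0], -1]
    - [[0, 0, -0.2], [0, 0, 0], -1]
    - [[0, 0, -0.2], [0, 0, 0], -1]
    - [[0, 0, -0.2], [0, 0, 0], -1]
    - [[0, 0, -0.1], [0, 0, 0], -1]
    - [[0, 0, -0.08], [0, 0, 0], -1]
    - [[0, 0, -0.08], [0, 0, 0], -1]
    - [[0, 0, -0.08], [0, 0, 0], -1]
    - [[0, 0, -0.08], [0, 0, 0], -1]
    - [[0, 0, -0.08], [0, 0, 0], -1]
    - [[0, 0, -0.08], [0, 0, 0], -1]
    - [[0, 0, -0.08], [0, 0, 0], -1]

```text
time: 8.45
tool_pos: [0.565, 0.1927, -0.0116]
tool_rot: [0.707, -0.707, -0.008, 0.008]
contact_force: [-0.3, 0.3, -0.1]
gripper_width: 0.999
```

Emit:
drive_tool:
  motion:
    - [[0, 0, -0.08], [0, 0, 0], -1]
    - [[0, 0, -0.08], [0, 0, 0], -1]
    - [[0, 0, -0.08], [0, 0, 0], -1]
    - [[0, 0, -0.08], [0, 0, 0], -1]
    - [[0, 0, -0.08], [0, 0, 0], -1]
    - [[0, 0, -0.08], [0, 0, 0], -1]
    - [[0, 0, -0.08], [0, 0, 0], -1]
    - [[0, 0, -0.08], [0, 0, 0], -1]

```text
time: 9.25
tool_pos: [0.5653, 0.1766, -0.0118]
tool_rot: [0.707, -0.707, -0.008, 0.008]
contact_force: [0.2, 1.1, 0.3]
gripper_width: 1.001
```

```bash
python3 - <<'E'
from h import *
s,f=grab('side'); print(s['tool_pos'],s['contact_force']); P=cloud(f)
cv2.imwrite('pics/side4.png',cv2.resize(f['img'][130:290,170:370],None,fx=4,fy=3.75,interpolation=2))
E
```

```text
[ 0.56525618  0.17655571 -0.01178122] [0.19551619 1.05037604 0.32245276]
```

View pics/side4.png

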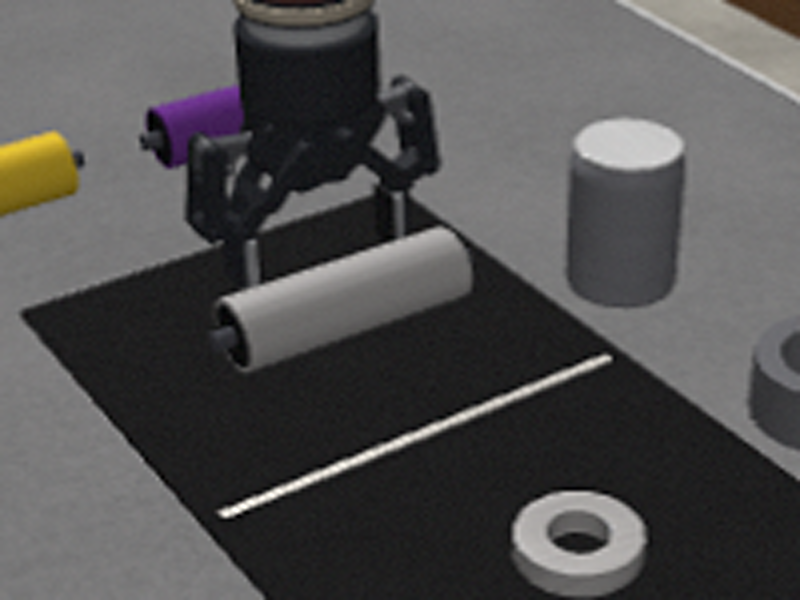

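Side crop: both fingertips, at (250,265) and (390,220), rest on the back of the roller. It has rolled toward the line with about 1 N of push. Continuing.

Emit:
drive_tool:
  motion:
    - [[0, 0, -0.1], [0, 0, 0], -1]
    - [[0, 0, -0.1], [0, 0, 0], -1]
    - [[0, 0, -0.1], [0, 0, 0], -1]
    - [[0, 0, -0.1], [0, 0, 0], -1]
    - [[0, 0, -0.1], [0, 0, 0], -1]
    - [[0, 0, -0.1], [0, 0, 0], -1]
    - [[0, 0, -0.1], [0, 0, 0], -1]
    - [[0, 0, -0.1], [0, 0, 0], -1]
    - [[0, 0, -0.1], [0, 0, 0], -1]
    - [[0, 0, -0.1], [0, 0, 0], -1]
    - [[0, 0, -0.1], [0, 0, 0], -1]
    - [[0, 0, -0.1], [0, 0, 0], -1]

```text
time: 10.5
tool_pos: [0.566, 0.1465, -0.0118]
tool_rot: [-0.707, 0.707, 0.008, -0.008]
contact_force: [-0.6, -0.1, 0.5]
gripper_width: 1.001
```

Emit:
drive_tool:
  motion:
    - [[0, 0, -0.1], [0, 0, 0], -1]
    - [[0, 0, -0.1], [0, 0, 0], -1]
    - [[0, 0, -0.1], [0, 0, 0], -1]
    - [[0, 0, -0.1], [0, 0, 0], -1]
    - [[0, 0, -0.1], [0, 0, 0], -1]
    - [[0, 0, -0.1], [0, 0, 0], -1]
    - [[0, 0, -0.1], [0, 0, 0], -1]
    - [[0, 0, -0.1], [0, 0, 0], -1]
    - [[0, 0, -0.1], [0, 0, 0], -1]
    - [[0, 0, -0.08], [0, 0, 0], -1]
    - [[0, 0, -0.05], [0, 0, 0], -1]
    - [[0, 0, -0.02], [0, 0, 0], -1]

```text
time: 11.7
tool_pos: [0.5665, 0.1203, -0.0118]
tool_rot: [-0.707, 0.707, 0.008, -0.008]
contact_force: [0.8, -0.0, -0.3]
gripper_width: 1.005
```

```bash
python3 - <<'E'
from h import *
s,f=grab('side'); print(s['tool_pos'],s['contact_force']); P=cloud(f)
for k,(lo,hi) in {'rol':(.035,.06)}.items():
    m=(P[...,2]>lo)&(P[...,2]<hi)&(abs(P[...,0]-.564)<.09)&(P[...,1]>.0)&(P[...,1]<.14)
    q=P[m]; print(len(q),np.percentile(q,[2,50,98],axis=0).round(4).tolist())
    # cylinder axis y fit: surface points (y,z): (y-y0-a x)^2+(z-.0265)^2=.0225^2
    from scipy.optimize import least_squares
    m=(P[...,2]>.012)&(P[...,2]<.055)&(abs(P[...,0]-.564)<.06)&(P[...,1]>.02)&(P[...,1]<.12); q=P[m]
    r=least_squares(lambda p:np.hypot(q[:,1]-p[0]-p[1]*(q[:,0]-.5516),q[:,2]-.0265)-.0225,[.08,0.02],loss='soft_l1',f_scale=.002)
    y0,a=r.x; print('y at line centre',y0.round(4),'slope deg',np.degrees(a).round(2),'y rel line',(y0-.0383).round(4), 'rms',np.median(abs(r.fun)).round(4))
E
```

```text
[ 0.56652581  0.12029452 -0.01180006] [ 0.79588811 -0.03157401 -0.33458211]
1059 [[0.4944, 0.0663, 0.0358], [0.5583, 0.0796, 0.0465], [0.6303, 0.1236, 0.0577]]
y at line centre 0.0883 slope deg 1.14 y rel line 0.05 rms 0.001
```

About 50 mm remain. I'll roll about 40 mm more, tapering off, and measure again.

Emit:
drive_tool:
  motion:
    - [[0, 0, -0.06], [0, 0, 0], -1]
    - [[0, 0, -0.1], [0, 0, 0], -1]
    - [[0, 0, -0.1], [0, 0, 0], -1]
    - [[0, 0, -0.1], [0, 0, 0], -1]
    - [[0, 0, -0.1], [0, 0, 0], -1]
    - [[0, 0, -0.1], [0, 0, 0], -1]
    - [[0, 0, -0.1], [0, 0, 0], -1]
    - [[0, 0, -0.1], [0, 0, 0], -1]
    - [[0, 0, -0.1], [0, 0, 0], -1]
    - [[0, 0, -0.1], [0, 0, 0], -1]
    - [[0, 0, -0.1], [0, 0, 0], -1]
    - [[0, 0, -0.1], [0, 0, 0], -1]

```text
time: 12.95
tool_pos: [0.5672, 0.0913, -0.0117]
tool_rot: [0.707, -0.707, -0.008, 0.008]
contact_force: [0.4, -0.3, 0.8]
gripper_width: 1.0
```

Emit:
drive_tool:
  motion:
    - [[0, 0, -0.1], [0, 0, 0], -1]
    - [[0, 0, -0.1], [0, 0, 0], -1]
    - [[0, 0, -0.08], [0, 0, 0], -1]
    - [[0, 0, -0.06], [0, 0, 0], -1]
    - [[0, 0, -0.04], [0, 0, 0], -1]
    - [[0, 0, -0.02], [0, 0, 0], -1]
    - [[0, 0, 0], [0, 0, 0], -1]
    - [[0, 0, 0], [0, 0, 0], -1]
    - [[0, 0, 0], [0, 0, 0], -1]
    - [[0, 0, 0], [0, 0, 0], -1]

```text
time: 13.95
tool_pos: [0.5674, 0.0815, -0.0118]
tool_rot: [-0.707, 0.707, 0.008, -0.008]
contact_force: [-0.2, 0.2, -0.2]
gripper_width: 0.999
```

```bash
cat >> h.py <<'E'
from scipy.optimize import least_squares
def sidefit(y,fn=None):
    s,f=grab('side',fn); P=cloud(f)
    m=(P[...,2]>.012)&(P[...,2]<.055)&(abs(P[...,0]-.564)<.06)&(abs(P[...,1]-y)<.03); q=P[m]
    r=least_squares(lambda p:np.hypot(q[:,1]-p[0]-p[1]*(q[:,0]-.5516),q[:,2]-.0265)-.0225,[y,.02],loss='soft_l1',f_scale=.002)
    y0,a=r.x; e=[y0+a*(.0130+d)-.0383-.0427*(.0130+d) for d in (.07,-.07)]
    print(s['time'],s['tool_pos'].round(4),s['contact_force'].round(1),'y',y0.round(4),'deg',np.degrees(a).round(2),'ends rel line',np.round(e,4))
    return f
E
python3 - <<'E'
from h import *
sidefit(.048); sidefit(.048)
E
```

```text
13.95 [ 0.5674  0.0815 -0.0118] [-0.2  0.2 -0.2] y 0.0493 deg 1.07 ends rel line [0.009  0.0124]
14.0 [ 0.5674  0.0815 -0.0118] [-1.   0.3 -0. ] y 0.0493 deg 1.1 ends rel line [0.0091 0.0124]
```

```bash
python3 - <<'E'
from h import *
f=sidefit(.048); im=cv2.imread('pics/side1.png'); g=im.min(2)
m=np.zeros(g.shape,bool); m[222:270,222:327]=1
seg(f,m&(g>120),.004,'line from side')
s,f=grab('top'); relate(f,(255,160,340,278),(285,160,350,278)) if 0 else None
E
```

```text
14.05 [ 0.5674  0.0815 -0.0118] [-0.7 -0.5 -0.1] y 0.0493 deg 1.0 ends rel line [0.0089 0.0125]
line from side 219 c [0.5511 0.039 ] mean [0.5425 0.0387] size [0.24   0.0063] deg 2.46
```

Emit:
drive_tool:
  motion:
    - [[0, 0, -0.04], [0, 0, 0], -1]
    - [[0, 0, -0.06], [0, 0, 0], -1]
    - [[0, 0, -0.06], [0, 0, 0], -1]
    - [[0, 0, -0.06], [0, 0, 0], -1]
    - [[0, 0, -0.06], [0, 0, 0], -1]
    - [[0, 0, -0.06], [0, 0, 0], -1]
    - [[0, 0, -0.04], [0, 0, 0], -1]
    - [[0, 0, -0.02], [0, 0, 0], -1]
    - [[0, 0, 0], [0, 0, 0], -1]
    - [[0, 0, 0], [0, 0, 0], -1]
    - [[0, 0, 0], [0, 0, 0], -1]
    - [[0, 0, 0], [0, 0, 0], -1]

```text
time: 15.35
tool_pos: [0.5676, 0.0715, -0.0118]
tool_rot: [-0.707, 0.707, 0.008, -0.008]
contact_force: [-0.5, 1.1, 0.1]
gripper_width: 1.001
```

```bash
python3 - <<'E'
from h import *
sidefit(.038); sidefit(.038)
E
```

```text
15.35 [ 0.5676  0.0715 -0.0118] [-0.5  1.1  0.1] y 0.0392 deg 1.19 ends rel line [-0.0009  0.0022]
15.4 [ 0.5677  0.0715 -0.0118] [ 0.1 -0.2  0.4] y 0.0393 deg 1.23 ends rel line [-0.0008  0.0022]
```

Both ends are within about 2 mm of the line. Now I'll back off square to the roller, then rise.

Emit:
drive_tool:
  motion:
    - [[0, 0, 0.1], [0, 0, 0], -1]
    - [[0, 0, 0.4], [0, 0, 0], -1]
    - [[0, 0, 0.6], [0, 0, 0], -1]
    - [[0, 0, 0.6], [0, 0, 0], -1]
    - [[0, 0, 0.4], [0, 0, 0], -1]
    - [[0, 0, 0.2], [0, 0, 0], -1]
    - [[0, -0.6, 0], [0, 0, 0], -1]
    - [[0, -1, 0], [0, 0, 0], -1]
    - [[0, -1, 0], [0, 0, 0], -1]
    - [[0, -1, 0], [0, 0, 0], -1]
    - [[0, -1, 0], [0, 0, 0], -1]
    - [[0, -1, 0], [0, 0, 0], -1]

```text
time: 16.65
tool_pos: [0.5666, 0.1286, 0.1307]
tool_rot: [-0.707, 0.707, 0.008, -0.007]
contact_force: [0.5, 1.0, 0.1]
gripper_width: 1.002
```

Emit:
drive_tool:
  motion:
    - [[0, -0.6, 0.6], [0, 0, 0], -1]
    - [[0, 0, 1], [0, 0, 0], -1]
    - [[0, 0, 1], [0, 0, 0], -1]
    - [[0, 0, 1], [0, 0, 0], -1]
    - [[0, 0, 1], [0, 0, 0], -1]
    - [[0, 0, 0.5], [0, 0, 0], -1]
    - [[0, 0, 0], [0, 0, 0], -1]
    - [[0, 0, 0], [0, 0, 0], -1]
    - [[0, 0, 0], [0, 0, 0], -1]

```text
time: 17.55
tool_pos: [0.5636, 0.2556, 0.1432]
tool_rot: [-0.707, 0.707, 0.008, -0.008]
contact_force: [0.6, 0.3, -1.1]
gripper_width: 1.004
```

```bash
python3 - <<'E'
from h import *
sidefit(.039); s,f=grab('top'); sidefit(.039)
g=f['img'].min(2); m=np.zeros(g.shape,bool); m[150:290,290:345]=1
P=cloud(f); seg(f,m&(P[...,2]>.02)&(P[...,2]<.08)&(g>80),.04,'roller top')
cv2.imwrite('pics/end.png',cv2.resize(f['img'][100:290,200:425],None,fx=3.1,fy=3.1,interpolation=2))
E
```

```text
17.55 [0.5636 0.2556 0.1432] [ 0.6  0.3 -1.1] y 0.039 deg 1.22 ends rel line [-0.0011  0.0019]
17.65 [0.5636 0.2555 0.1432] [ 0.2 -0.5 -0.3] y 0.039 deg 1.15 ends rel line [-0.0012  0.0019]
roller top 1260 c [0.563 0.041] mean [0.563  0.0409] size [0.1622 0.0445] deg 1.0
```

View pics/end.png

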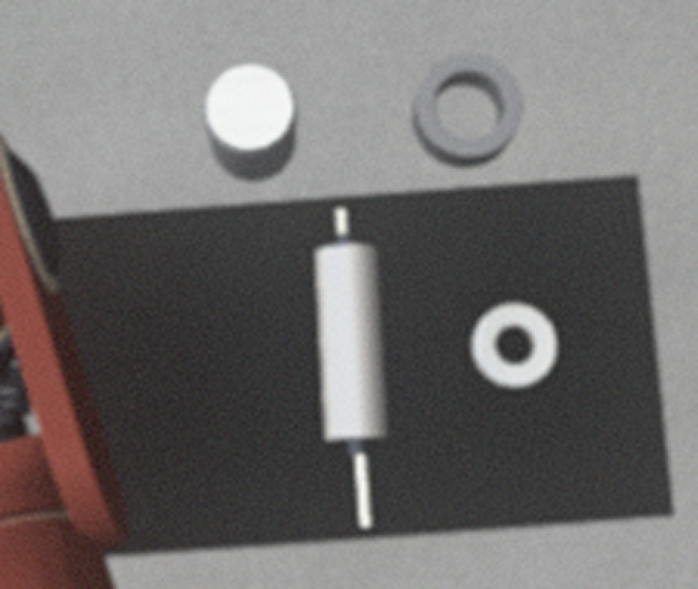

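Top crop: the roller lies over the line, which emerges centrally at both ends, (341,222) and (362,490). The bearing, tin and tape have not moved. Handing in.

```bash
python3 -c "
from plant import manip
print(manip.job_done())"
```

```text
the job is handed in; nothing more can be done
None
```

The silver roller is at rest along the white line and the job is handed in, at about 17.7 s of the 58 s allowed. I pushed it roughly 125 mm at 20–25 mm/s with both open fingertips about 5 mm above its mid-height. The last contact readings were about 1 N, close to the sensor's noise.

**Final checks:**
- **Position:** the side-camera fit puts the end faces at −1 mm and +2 mm across the line, against the 9 mm limit. Both ends are well inside the line's length.
- **At rest:** two fits 0.1 s apart agreed, and both matched the reading taken before the arm backed off.
- **Bystanders:** the bearing, tin and tape look unmoved in the final top picture; I did not measure them again.
- **Arm:** it is raised clear and touches nothing.

**Checks that disagreed:**
- **Fingertip height:** both cameras put the open fingertips about 43 mm behind the reported tool point, not the 13 mm I expected from the description. I set the height from the cameras, lowering slowly with force checks, and no contact with the mat showed.
- **Top camera:** its rougher fit placed the roller about 2 mm farther in +y than the side camera, which is still within tolerance.
- **Half turn:** I did not measure the roller's rotation. I inferred it from the distance rolled, about 5.5 rad if it did not slip.

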